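# Clamp two well plates on the shaker and start it

## Task

Two well plates stand loose on the shaker. Without gripping or lifting anything, gently push them sideways to the left until the left one is flush against the side stop and the other one touches it, then push the clamp bar up until it holds both plates square against the back rail, and then press the green start button and let go. Leave the things on the worktop where they are.

Things in the scene. Friction and masses are not known exactly. Their poses are not given: they have to be found in the camera images.
- shaker: Bench shaker for well plates, fixed: white housing 290 x 270 mm in plan, turned up to 0.2 rad from the world axes. Origin: centre of its underside on the worktop; x from the control ledge in front towards the back rail, y to its left (side stop), z up. The ledge (x = -145 to -87 mm) is 57 mm high; a grey knob (not used) near its middle rises to 70 mm. All points below have its axes.
- platform (a point): Centre of the shaker's dark flat smooth platform surface, at (25, 0, 85) mm in the shaker's frame, so 85 mm above the worktop. The platform is 224 mm (x) by 264 mm (y). Its right edge (-y) is open: nothing stands above the surface there except the clamp bar's end.
- back_rail (a point): Middle of the front face of the aluminium back rail, at (120, 0, 93) mm in the shaker's frame. The rail runs along y, 247 mm long, and is 16 mm high above the platform.
- side_stop (a point): Middle of the inner (right, -y) face of the aluminium side stop along the platform's left edge, at (61, 115, 93) mm in the shaker's frame. It is 118 mm long along x and 16 mm high above the platform.
- corner (a point): Point on the platform surface where the faces of back rail and side stop meet, at (120, 115, 85) mm in the shaker's frame: inner far corner of the row of plates when they are in place.
- plate_96_center (a point): Centre, half-way up, of the clear plate with many small wells: 128 mm long (its own y axis), 86 mm wide (its x axis), 14 mm high, about 45 g. It lies flat on the platform, its long side roughly along the shaker's x axis (either way round), and slides easily. It may be the left or the right one of the two.
- plate_12_center (a point): Centre, half-way up, of the clear plate with twelve large wells: 128 mm long (its own y axis), 86 mm wide (its x axis), 20 mm high, about 60 g. It lies flat on the platform, its long side roughly along the shaker's x axis (either way round), and slides easily. It may be the left or the right one of the two.
- plate_96: The plate with many small wells; origin at the centre of its underside, y axis along its 128 mm length.
- plate_12: The plate with twelve large wells; origin at the centre of its underside, y axis along its 128 mm length.
- bar_face (a point): Middle of the rubber face of the clamp bar, the side that meets the plates, 10 mm above the platform surface; its axes are the shaker's. The bar lies across the platform along the shaker's y axis: 257 mm long, 14 mm from front to back face, reaching 2 to 20 mm above the surface, with a black knob on each end, to 31 mm. It is pushed on its front (-x) face, which lies 14 mm in front of this point.
- bar (a joint): Slide of the clamp bar along the shaker's x axis in m: 0 is fully forward (its face at x = -60 mm of the shaker), growing towards the back rail, end stop 0.070. With both plates square against the back rail it meets them at 0.052. It takes about 3 N to move and stays where it is left.
- start_top (a point): Centre of the top of the round green start button, 22 mm across, near the right end of the control ledge in front; pressed straight down.
- start (a joint): Travel of the start button in m: 0 released, 0.005 fully down, which takes 4 N; it springs back.
- plate_96_lid: Clear plate lid on the worktop, 86 x 128 x 8 mm, origin under its centre. Bystander.
- plate_12_lid: Clear plate lid on the worktop, 86 x 128 x 8 mm, origin under its centre. Bystander.
- bottle_100a: Laboratory bottle with blue screw cap and pink content, 56 mm across, 105 mm high, origin under its centre. Bystander.
- marker_1: Marker with red cap, 140 mm long, lying on the worktop, origin under its centre. Bystander.
- bench_timer: White bench timer, 66 x 66 x 20 mm, origin under its centre. Bystander.
- petri_0: Petri dish with yellowish content, 89 mm across, 15 mm high, origin under its centre. Bystander.
Mind the look-alikes: they are no part of the job. What is shaped like the plate_96 but blue is not meant.

How it is judged:
By the outcome, as a careful person would: the job done as asked, in the order asked, and still so for the second after the job is handed in, with the robot touching nothing.
It also fails if it takes over 45 s, if anything falls off the work surface, if the arm or the gripper's body presses on something with over 40 N, if the wrist force passes 120 N, or if a joint passes its speed limit or range.

## Robot

A 6-joint arm with a two-finger parallel gripper is mounted at the origin on a cart in front of the work surface, level with it; the furniture and walls round the work are solid. World frame = base frame: x ahead of the robot, y to its left, z up, the work surface at z = 0. Lengths are in mm, angles in rad, forces in N, time in s.
With the tool pointing down it reaches from about 350 to 775 mm from the base axis. Payload 7.3 kg.
Tool frame: the origin (TCP) lies on the centre line of the jaws, within the pads' length; the fingertips stand 22 mm ahead of it and the grasp point (between the pads) lies 3 mm ahead of it (bot.finger_overhang is the distance from the TCP to the fingertips, in mm); y points along the fingers, z is the direction in which the jaws open and shut, and the axes are right-handed (so a half turn about y gives the same grasp; the last joint's range is limited). The gripper opens to 92 mm and grips with 3 to 60 N. Pads are 19 mm wide; open, the fingers measure 130 mm over their backs; the gripper's body (75 mm by 190 mm) begins 47 mm behind the grasp point.
Start: joints at [1.127, 0.342, 1.524, -0, 1.275, -0.146], TCP at [154.029, 501.914, 248.741] pointing down, gripper open.
Joint ranges: [-2.53, 2.53], [-0.77, 2.02], [0.04, 2.7], [-1, 4.14], [0.28, 2.66], [-3.11, 3.11]. Speed limits (rad/s): [2.57, 2.57, 3.14, 3.14, 3.14, 3.14].

## Interface

Orientations are given as [roll, pitch, yaw] about the fixed x, y, z axes, in that order (R = Rz(yaw) Ry(pitch) Rx(roll)).
In Python, from plant import bot, viewer, find_in, spot_point gives the robot as it stands.
- The arm moves only by the tool send_rows, never from a script. Its argument "moves" is a list of rows, each a list of 3 entries, a list of its own where there are three numbers: the shift along the tool's x, y, z in mm, then the turn, a rotation vector about the tool's x, y, z in degrees, then the finger opening in mm, from 0 to 91.8. A call has 1 to 20 rows; each row shifts and turns the pose as measured when the row begins, along the tool's axes as they then stand; what a row does not reach is not made up. A row lasts 1/8 s, in which the tool goes at most 62.5 mm and 10.7 degrees, less where a joint would pass 70% of its speed; a pose out of reach is approached as far as the arm can. A call with a gripper value outside its range is refused whole. The fingers move at their own pace and stop on an object; the grip force is fixed at half the most. Time passes only in rows, so rows that do not move let the fingers close. It gives the time, the measured TCP pose, the force and the opening at its end, in the units of the state.
- bot.get_obs(): the state, without advancing time (a new reading comes with each control period).
- viewer.capture(name): name is "scene" or "side" or "wrist"; returns the picture (420x560x3 uint8, blue, green, red); there is no depth.
- viewer.camera_model(name): a dict with "fx", "fy", "cx", "cy" (pixels), "distortion" ([k1, k2, p1, p2, k3] as OpenCV has them; the pictures are not rectified), "rvec" (rotation vector, rad) and "tvec" (3), from world to camera coordinates, as OpenCV has them. Camera axes: x right, y down, z forward; pixel columns grow to the right and rows downward; lengths in mm; the calibration is good to about 2 mm. A picture is of the moment at which its call begins: read the wrist's pose just before it. camera_model takes no time and is no camera call; for the wrist camera it gives the pose at the moment of the call.
- bot.close_job(): hands the job in, once; it reports no verdict.
Trained networks look in the newest picture that a camera, given by its name, has taken for a name from the list of things; names that differ only in an ending like _2 or _b are one class to them, and where a whole thing is asked for, a point or a joint stands for the part that bears it (a point fixed in the world has none). Each returns a list of dicts, best first, with "conf" (0 to 1); they miss things now and then, are a little off and sometimes report something else, mostly with a low value. They report only what shows in the picture. A call takes as long as a camera call. They do not tell look-alikes from the thing itself.
- find_in(camera, thing): "extent" ([centre column, centre row, width, height] in pixels, round what is visible of it).
- spot_point(camera, thing): "point" ([column, row] in pixels: a listed point, or the origin of a listed thing).
The state is a dict: "time": time; "joint_positions": joint angles; "dq": joint speeds; "tau": joint torques, N m; "tool_pos": TCP position; "tcp_rot": TCP orientation; "contact_force": force on the tool from outside, world axes, zero at the start; "moment": the same for the moment, N m; "grip_width": finger opening in mm.
Only numpy, scipy, OpenCV 4.12 (cv2) and the standard library are available. Lean on these libraries where they do the work, as an engineer would, in place of code of your own. Each camera call takes 0.05 s, during which the arm holds its last target.

## Working session

There is one attempt and no reset: what is moved stays moved. The work goes in short steps, Python scripts to look and compute and a tool call to move; the robot and the scene stay as the last step left them, time stands still between calls to the robot, and variables do not carry over. Pictures are saved under pics/ and viewed, and the job is handed in when it is done.

Besides the shell and the picture viewer there is one more tool, called after ">>>" by a JSON object that holds its "fn" and its "kwargs". send_rows: Moves the arm, as the interface text tells. Its arguments: {"type":"object","properties":{"moves":{"type":"array","items":{"type":"array"}}},"required":["moves"]}

```bash
ls; mkdir -p pics
python3 - <<'E'
from plant import bot, viewer, find_in, spot_point
import cv2
print(bot.get_obs())
for c in ["scene","side","wrist"]:
    im=viewer.capture(c); cv2.imwrite(f"pics/{c}0.png",im)
    m=viewer.camera_model(c); print(c,m)
E
```

```text
pics
{'time': 0.0, 'joint_positions': array([ 1.12698469e+00,  3.42688925e-01,  1.52502796e+00, -3.24056880e-05,
        1.27540072e+00, -1.45974105e-01]), 'dq': array([ 3.59086299e-04,  6.04921351e-05, -1.23291796e-03,  1.14036093e-03,
        8.70330586e-04,  1.50709297e-03]), 'tau': array([-3.45735258e-03, -4.31248856e+01, -2.44217670e+01,  7.14094844e-02,
        5.61678526e-02, -1.46672051e-04]), 'tool_pos': array([153.8721392 , 501.54545468, 248.05866588]), 'tcp_rot': array([-1.57230956e+00,  1.91154733e-04, -2.97828219e-01]), 'contact_force': array([-0.61336153, -0.50242327,  0.66715001]), 'moment': array([ 0.03989782, -0.03069528, -0.01370868]), 'grip_width': 91.85710125810826}
scene {'fx': 397.39748604882766, 'fy': 397.39748604882766, 'cx': 281.24365469269935, 'cy': 205.14091373196788, 'distortion': array([0.01310828, 0.        , 0.        , 0.        , 0.        ]), 'rvec': array([ 2.22061396, -1.07943253,  0.39576953]), 'tvec': array([-328.6436848 ,  413.62900439,  730.35870781])}
side {'fx': 497.20681979481617, 'fy': 497.20681979481617, 'cx': 277.273911237458, 'cy': 210.60943182397975, 'distortion': array([-0.12313012,  0.        ,  0.        ,  0.        ,  0.        ]), 'rvec': array([ 0.58153568, -2.49477586,  1.44776547]), 'tvec': array([ 524.74602435,  225.94444334, 1062.42895577])}
wrist {'fx': 313.67041217417585, 'fy': 313.67041217417585, 'cx': 278.05500579594997, 'cy': 206.35414638059336, 'distortion': array([-0.01699354,  0.        ,  0.        ,  0.        ,  0.        ]), 'rvec': array([-2.35783537, -1.74434383, -0.2149007 ]), 'tvec': array([-523.17351718,  -32.14081095,  391.03353342])}
```

View pics/scene0.png

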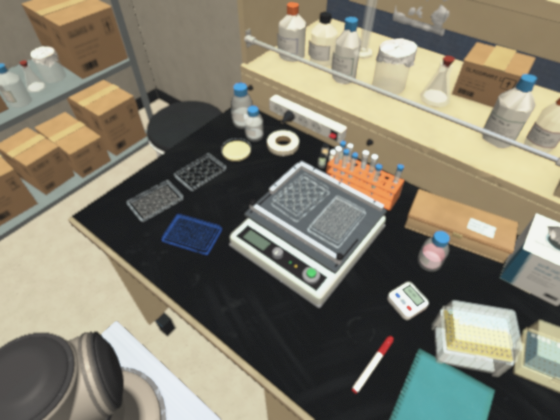

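View pics/side0.png

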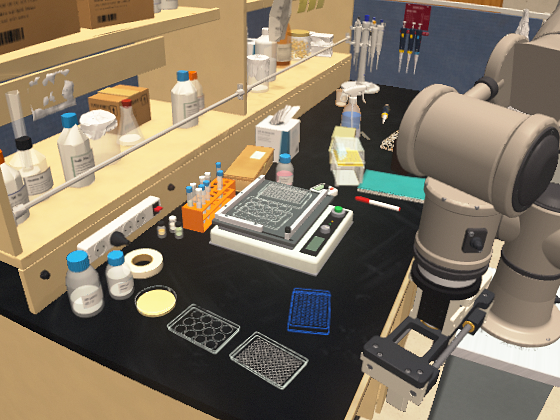

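View pics/wrist0.png

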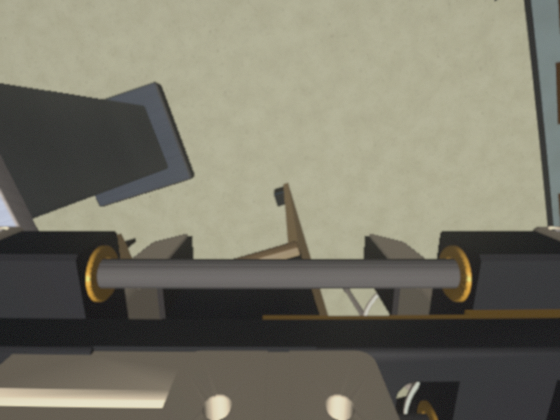

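```bash
cat > h.py <<'E'
import numpy as np, cv2
from scipy.optimize import least_squares
from scipy.spatial.transform import Rotation as R
def proj(m,P):
    P=np.asarray(P,float).reshape(-1,3)
    K=np.array([[m['fx'],0,m['cx']],[0,m['fy'],m['cy']],[0,0,1]])
    return cv2.projectPoints(P,m['rvec'],m['tvec'],K,m['distortion'])[0].reshape(-1,2)
def ray(m,uv):
    K=np.array([[m['fx'],0,m['cx']],[0,m['fy'],m['cy']],[0,0,1]])
    p=cv2.undistortPoints(np.array([[uv]],float),K,m['distortion']).ravel()
    Rm=cv2.Rodrigues(m['rvec'])[0]
    return -Rm.T@m['tvec'], Rm.T@np.array([p[0],p[1],1])
def onz(m,uv,z):
    o,d=ray(m,uv); return o+d*(z-o[2])/d[2]
def S2W(pose,p):
    c,s=np.cos(pose[2]),np.sin(pose[2]); p=np.asarray(p,float).reshape(-1,3)
    return np.c_[pose[0]+c*p[:,0]-s*p[:,1],pose[1]+s*p[:,0]+c*p[:,1],p[:,2]]
def W2S(pose,p):
    c,s=np.cos(pose[2]),np.sin(pose[2]); p=np.asarray(p,float).reshape(-1,3)-[pose[0],pose[1],0]
    return np.c_[c*p[:,0]+s*p[:,1],-s*p[:,0]+c*p[:,1],p[:,2]]
E
python3 - <<'E'
from plant import bot, viewer, find_in, spot_point
from h import *
import json
L={'shaker':(0,0,0),'platform':(25,0,85),'back_rail':(120,0,93),'side_stop':(61,115,93),'corner':(120,115,85)}
z={'plate_96_center':92,'plate_12_center':95,'bar_face':95,'start_top':62}
obs=[]
D={}
for c in ['scene','side']:
    m=viewer.camera_model(c)
    for t in list(L)+list(z):
        r=spot_point(c,t)
        D[c+t]=[(x['conf'],list(map(float,x['point']))) for x in r[:3]]
        if not r: print(c,t,'none'); continue
        if t in L: obs.append((m,L[t],r[0]['point'],c+t))
        print(c,t,[(round(x['conf'],2),np.round(x['point'],1),np.round(onz(m,x['point'],L[t][2] if t in L else z[t])[:2],1)) for x in r[:2]])
json.dump(D,open('d0.json','w'))
f=lambda q:np.concatenate([proj(m,S2W(q,l))[0]-p for m,l,p,_ in obs])
s=least_squares(f,[500,0,0],x_scale=[10,10,.1],loss='soft_l1')
print(s.x)
for o,r in zip(obs,f(s.x).reshape(-1,2)): print(o[3],r.round(1))
for c in ['scene','side']:
  m=viewer.camera_model(c)
  for t in z:
    if D[c+t]: print(c,t,W2S(s.x,onz(m,D[c+t][0][1],z[t])).round(1))
E
```

```text
scene shaker [(0.83, array([307. , 237.4]), array([586.8, -39.5]))]
scene platform [(0.89, array([316.7, 209.1]), array([617.4, -41.9]))]
scene back_rail [(0.65, array([314.5, 213.6]), array([596.8, -49.3])), (0.55, array([335.4, 186.7]), array([701.3, -40. ]))]
scene side_stop [(0.89, array([284.5, 180.3]), array([640.1,  75. ])), (0.48, array([307.1, 239.1]), array([525.3, -79.1]))]
scene corner [(0.93, array([300.8, 166.6]), array([713.5,  77. ]))]
scene plate_96_center [(0.96, array([338.2, 221.2]), array([ 612.7, -105.8])), (0.95, array([191.8, 232.1]), array([379.1, 141.1]))]
scene plate_12_center [(0.63, array([302. , 195.6]), array([623.5,   7.4]))]
scene bar_face [(0.61, array([294.5, 228.4]), array([530.8, -39.4]))]
scene start_top [(0.53, array([310.9, 270.2]), array([ 480.9, -123.2]))]
side shaker [(0.58, array([279.9, 237.8]), array([590.8, -36.3]))]
side platform [(0.74, array([274.8, 208. ]), array([608.2, -37.1])), (0.59, array([242.7, 222.2]), array([647. ,  61.8]))]
side back_rail [(0.55, array([241.5, 196. ]), array([706.9, -40.6]))]
side side_stop [(0.91, array([2
[... 434 characters left out ...]
([ 460.8, -145.6])), (0.26, array([283.2, 195.5]), array([ 634.7, -147.3]))]
[ 5.84975923e+02 -4.16863888e+01  3.35956193e-02]
sceneshaker [0.3 0.9]
sceneplatform [-2.1  1.6]
sceneback_rail [ 20.9 -28.1]
sceneside_stop [ 0.4 -0.5]
scenecorner [-2.9  2.5]
sideshaker [ 2.9 -0.4]
sideplatform [-0.  -0.8]
sideback_rail [0.1 0.7]
sideside_stop [-1.9 -1.5]
sidecorner [-2.3  4.9]
scene plate_96_center [[ 25.6 -65.   92. ]]
scene plate_12_center [[40.2 47.7 95. ]]
scene bar_face [[-54.    4.1  95. ]]
scene start_top [[-106.7  -78.    62. ]]
side plate_96_center [[-193.5  336.6   92. ]]
side plate_12_center [[28.7 54.5 95. ]]
side bar_face [[-59.5  -2.1  95. ]]
side start_top [[-127.6  -99.7   62. ]]
```

```bash
cat >> h.py <<'E'
def overlay(img,m,pose,name,box,k,plates=()):
    x0,y0,w,h=box
    im=cv2.resize(img[y0:y0+h,x0:x0+w],None,fx=k,fy=k,interpolation=cv2.INTER_CUBIC)
    def pl(pts,col,world=False):
        P=pts if world else S2W(pose,pts)
        q=(proj(m,P)-[x0,y0]+.5)*k-.5
        cv2.polylines(im,[np.round(q*8).astype(int).reshape(-1,1,2)],True,col,1,cv2.LINE_AA,3)
    rect=lambda xa,xb,ya,yb,z:[(xa,ya,z),(xb,ya,z),(xb,yb,z),(xa,yb,z)]
    pl(rect(-145,145,-135,135,0),(0,0,255))
    pl(rect(-145,-87,-135,135,57),(0,0,255))
    pl(rect(-87,137,-132,132,85),(0,255,0))
    pl([(120,-123.5,101),(120,123.5,101)],(255,255,0))
    pl([(2,115,101),(120,115,101)],(255,255,0))
    for (x,y,a,hh) in plates:
        c,s=np.cos(a),np.sin(a)
        for zz in (85,85+hh):
            pl([(x+c*u-s*v,y+s*u+c*v,zz) for u,v in ((-64,-43),(64,-43),(64,43),(-64,43))],(0,128,255) if hh>15 else (255,0,255))
    cv2.imwrite(name,im)
E
python3 - <<'E'
from plant import viewer
from h import *
q=[584.98,-41.7,0.0336]
overlay(cv2.imread('pics/scene0.png'),viewer.camera_model('scene'),q,'pics/ov1.png',(220,150,180,160),3.7 and 4)
overlay(cv2.imread('pics/side0.png'),viewer.camera_model('side'),q,'pics/ov2.png',(200,160,170,125),4)
E
```

```text
(no output)
```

View pics/ov1.png

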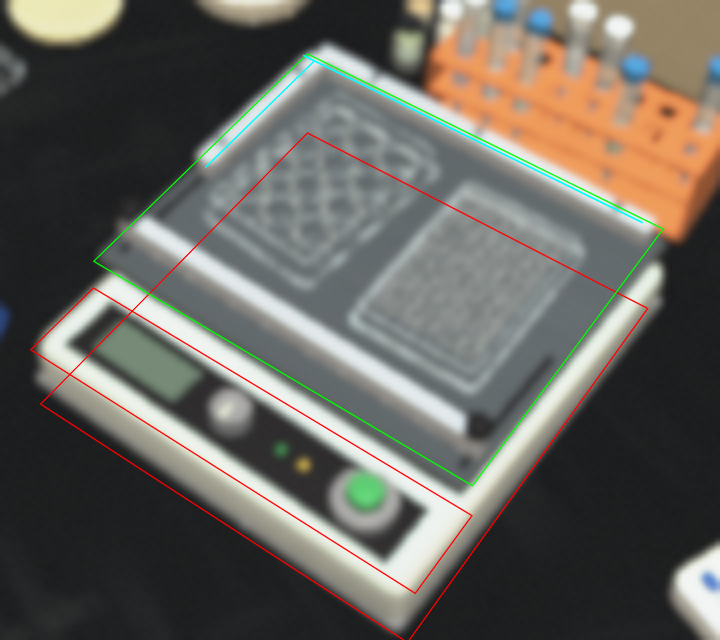

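View pics/ov2.png

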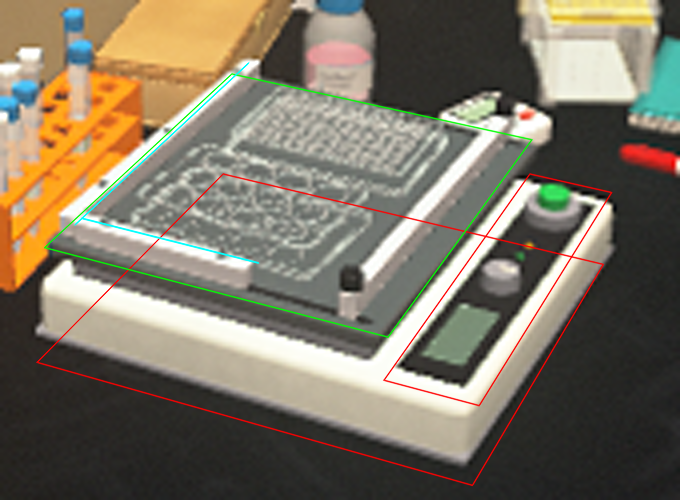

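```bash
cat >> h.py <<'E'
def rows(o,target,yaw,n):
    """o: obs; rows to get to target pos (tool down, yaw) in n rows"""
    p=np.array(o['tool_pos']);r0=R.from_euler('xyz',o['tcp_rot']); r1=R.from_euler('xyz',[-np.pi/2,0,yaw])
    w=(r1*r0.inv()).as_rotvec()/n; d=(np.array(target)-p)/n
    out=[];r=r0
    for i in range(n):
        out.append([np.round(r.inv().apply(d),1).tolist(),np.round(np.degrees(r.inv().apply(w)),2).tolist()])
        r=R.from_rotvec(w)*r
    return out
E
python3 - <<'E'
from plant import bot,viewer
from h import *
o=bot.get_obs(); m=viewer.camera_model('wrist')
Rm=cv2.Rodrigues(m['rvec'])[0]; C=-Rm.T@m['tvec']
r=R.from_euler('xyz',o['tcp_rot'])
print('cam in tool',r.inv().apply(C-o['tool_pos']), 'axes in tool',(r.inv().as_matrix()@Rm.T).round(3))
for l in rows(o,[520,-60,330],-1.571+0.0,16): print(l)
E
```

```text
cam in tool [ -65.21371045 -137.53252574   -0.85551606] axes in tool [[-0.001  0.969  0.246]
 [ 0.001 -0.246  0.969]
 [ 1.     0.001 -0.001]]
[[32.2, -5.1, -26.9], [-0.0, 4.56, -0.0]]
[[34.2, -5.1, -24.2], [-0.0, 4.56, -0.0]]
[[36.0, -5.1, -21.4], [-0.0, 4.56, -0.0]]
[[37.6, -5.1, -18.5], [-0.0, 4.56, -0.0]]
[[39.0, -5.1, -15.4], [-0.0, 4.56, -0.0]]
[[40.1, -5.1, -12.3], [-0.0, 4.56, -0.0]]
[[40.9, -5.1, -9.1], [-0.0, 4.56, -0.0]]
[[41.5, -5.1, -5.8], [-0.0, 4.56, -0.0]]
[[41.8, -5.1, -2.5], [-0.0, 4.56, -0.0]]
[[41.9, -5.1, 0.9], [-0.0, 4.56, -0.0]]
[[41.7, -5.1, 4.2], [-0.0, 4.56, -0.0]]
[[41.2, -5.1, 7.5], [-0.0, 4.56, -0.0]]
[[40.5, -5.1, 10.7], [-0.0, 4.56, -0.0]]
[[39.5, -5.1, 13.9], [-0.0, 4.56, -0.0]]
[[38.3, -5.1, 17.0], [-0.0, 4.56, -0.0]]
[[36.8, -5.1, 20.0], [-0.0, 4.56, -0.0]]
```

Run:
```python
from plant import bot,viewer
from h import *
o=bot.get_obs()
for l in rows(o,[595,-125,320],-1.53,18): print(l)
```

```text
[[33.6, -4.0, -26.1], [-0.0, 3.92, -0.0]]
[[35.3, -4.0, -23.7], [-0.0, 3.92, -0.0]]
[[36.9, -4.0, -21.3], [-0.0, 3.92, -0.0]]
[[38.3, -4.0, -18.7], [-0.0, 3.92, -0.0]]
[[39.4, -4.0, -16.0], [-0.0, 3.92, -0.0]]
[[40.5, -4.0, -13.3], [-0.0, 3.92, -0.0]]
[[41.3, -4.0, -10.5], [-0.0, 3.92, -0.0]]
[[41.9, -4.0, -7.7], [-0.0, 3.92, -0.0]]
[[42.3, -4.0, -4.8], [-0.0, 3.92, -0.0]]
[[42.5, -4.0, -1.9], [-0.0, 3.92, -0.0]]
[[42.6, -4.0, 1.0], [-0.0, 3.92, -0.0]]
[[42.4, -4.0, 4.0], [-0.0, 3.92, -0.0]]
[[42.0, -4.0, 6.8], [-0.0, 3.92, -0.0]]
[[41.5, -4.0, 9.7], [-0.0, 3.92, -0.0]]
[[40.7, -4.0, 12.5], [-0.0, 3.92, -0.0]]
[[39.7, -4.0, 15.3], [-0.0, 3.92, -0.0]]
[[38.6, -4.0, 18.0], [-0.0, 3.92, -0.0]]
[[37.3, -4.0, 20.6], [-0.0, 3.92, -0.0]]
```

>>> {"fn": "send_rows", "kwargs": {"moves": [[[33.6,-4,-26],[0,3.9,0],60],[[35.3,-4,-23.7],[0,3.9,0],60],[[37,-4,-21],[0,3.9,0],60],[[38,-4,-19],[0,3.9,0],60],[[39.5,-4,-16],[0,3.9,0],60],[[40.5,-4,-13],[0,3.9,0],60],[[41,-4,-10.5],[0,3.9,0],60],[[42,-4,-8],[0,3.9,0],60],[[42,-4,-5],[0,3.9,0],60],[[42.5,-4,-2],[0,3.9,0],60],[[42.5,-4,1],[0,3.9,0],60],[[42.5,-4,4],[0,3.9,0],60],[[42,-4,7],[0,3.9,0],60],[[41.5,-4,10],[0,3.9,0],60],[[41,-4,12.5],[0,3.9,0],60],[[40,-4,15],[0,3.9,0],60],[[38.5,-4,18],[0,3.9,0],60],[[37,-4,20.5],[0,3.9,0],60]]}}

```text
time: 3.3
tool_pos: [597.9, -149.4, 324.6]
tcp_rot: [-1.564, 0.003, -1.559]
contact_force: [0.0, -0.5, -0.2]
grip_width: 60.2
```

Run:
```python
from plant import bot,viewer
from h import *
o=bot.get_obs(); print(o['tool_pos'],o['tcp_rot'],o['joint_positions'],o['time'])
m=viewer.camera_model('wrist'); im=viewer.capture('wrist'); cv2.imwrite('pics/w1.png',im)
import pickle; pickle.dump(m,open('w1.pkl','wb'))
```

```text
[ 597.85229486 -149.43761695  324.60574969] [-1.56441119  0.00273129 -1.55928956] [-0.37161753  0.47400199  1.11290996  0.00492121  1.54977969 -0.38320694] 3.3
```

View pics/w1.png

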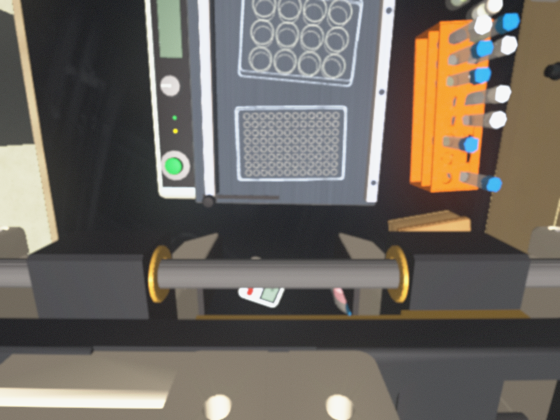

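>>> {"fn": "send_rows", "kwargs": {"moves": [[[-45,0,0],[0,0,0],60],[[-45,0,0],[0,0,0],60],[[0,0,0],[0,0,0],60]]}}

```text
time: 3.72
tool_pos: [599.8, -64.4, 322.0]
tcp_rot: [-1.565, 0.001, -1.57]
contact_force: [0.3, 0.5, 0.6]
grip_width: 59.9
```

Run:
```python
from plant import bot,viewer,spot_point
from h import *
o=bot.get_obs(); print(o['tool_pos'],o['tcp_rot'],o['time'])
m=viewer.camera_model('wrist'); im=viewer.capture('wrist'); cv2.imwrite('pics/w2.png',im)
import pickle; pickle.dump(m,open('w2.pkl','wb'))
for t in ['platform','back_rail','side_stop','corner','plate_96_center','plate_12_center','bar_face','start_top','plate_96','plate_12']:
    print(t,[(round(x['conf'],2),np.round(x['point'],1)) for x in spot_point('wrist',t)[:2]])
cv2.imwrite('pics/w2c.png',cv2.resize(im[:260,100:440],None,fx=2.3,fy=2.3,interpolation=cv2.INTER_CUBIC))
```

```text
[599.84784106 -64.44046611 322.01157216] [-1.56526213e+00  6.12953306e-04 -1.56977817e+00] 3.725
platform [(0.66, array([287.8, 166.9]))]
back_rail [(0.67, array([362.3, 166. ]))]
side_stop [(0.69, array([317.2,  62. ]))]
corner [(0.79, array([371.2,  63.1]))]
plate_96_center [(0.74, array([286.2, 166.6])), (0.56, array([287.8, 212.1]))]
plate_12_center [(0.6, array([296.7, 119.8])), (0.36, array([364.8, 168.8]))]
bar_face [(0.58, array([213.4, 168.6])), (0.27, array([264.5, 158.1]))]
start_top [(0.74, array([173.5, 232.5]))]
plate_96 [(0.76, array([287.2, 209.9])), (0.56, array([294.3, 118.7]))]
plate_12 [(0.76, array([287.2, 209.9])), (0.56, array([294.3, 118.7]))]
```

View pics/w2c.png

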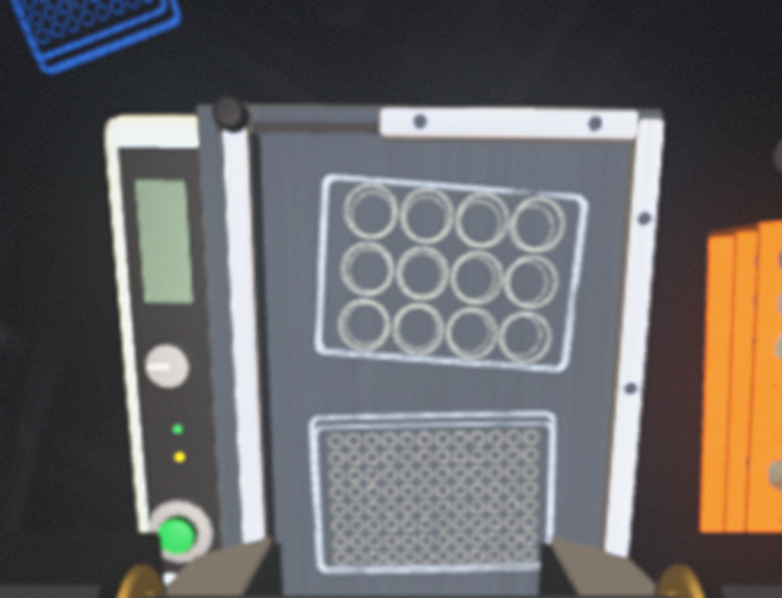

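Run:
```python
import pickle
from h import *
m1=pickle.load(open('w1.pkl','rb'));m2=pickle.load(open('w2.pkl','rb'))
f=lambda m,u,z:print(z,onz(m,u,z)[:2].round(1))
c=lambda x,y:(x/2.3+100,y/2.3)
print('rail');f(m2,c(636,137),101);f(m2,c(606,553),101)
print('stop');f(m2,c(381,137),101)
print('12');[f(m2,c(*u),105) for u in [(323,177),(587,197),(565,370),(317,353)]]
print('96 z99?');[f(m2,c(*u),97) for u in [(312,420),(553,413),(551,565),(320,572)]]
print('bar edges top z105');[f(m2,c(*u),105) for u in [(222,130),(246,130),(245,540),(265,540)]]
print('start');f(m2,(173.5,232.5),65);f(m1,(174.5,166),65)
print('w1 rail');f(m1,(369,200),101);f(m1,(382,5),101);f(m1,(379,203),101)
print('w1 96');[f(m1,u,97) for u in [(235,108),(346,105),(346,180),(238,182)]]
im=cv2.imread('pics/w1.png');cv2.imwrite('pics/w1c.png',cv2.resize(im[:240,130:430],None,fx=2.5,fy=2.5,interpolation=cv2.INTER_CUBIC))
```

```text
rail
101 [705.5  69.8]
101 [ 705.3 -133.6]
stop
101 [587.9  69.3]
12
105 [561.2  51.4]
105 [683.4  43.1]
105 [677.4 -36.9]
105 [556.2 -28.9]
96 z99?
97 [551.7 -63.2]
97 [674.2 -59.5]
97 [ 677.3 -141.9]
97 [ 553.3 -145.8]
bar edges top z105
105 [515.9  71.4]
105 [526.8  71.4]
105 [ 516.  -124.9]
105 [ 526.3 -124.9]
start
65 [ 462.9 -135.8]
65 [ 468.5 -133.8]
w1 rail
101 [ 707.5 -167.1]
101 [704.5  39.5]
101 [ 719.8 -170.7]
w1 96
97 [550.5 -64.5]
97 [674.1 -59.8]
97 [ 679.5 -144.2]
97 [ 552.3 -148. ]
```

View pics/w1c.png

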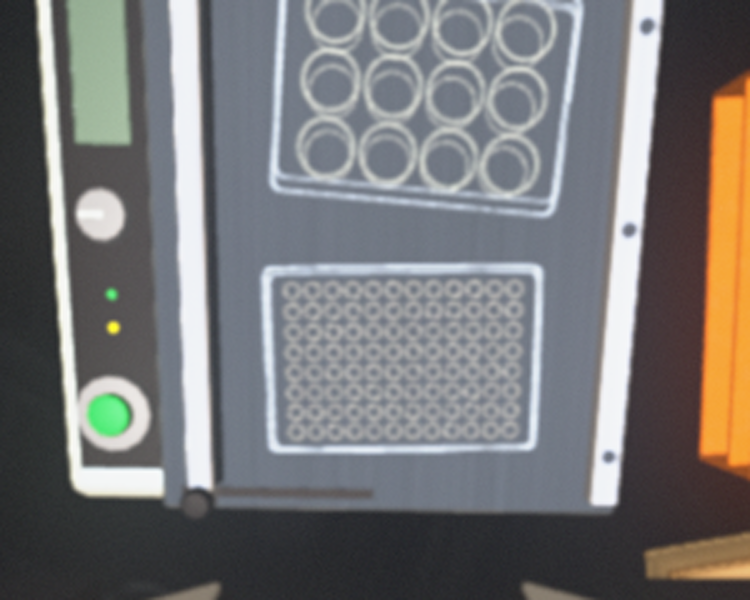

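Run:
```python
from plant import bot,viewer
from h import *
m=viewer.camera_model('scene')
print('bottle',onz(m,(430,266),0),'timer',onz(m,(408,305),0), 'timer left',onz(m,(389,297),0))
q=[586.1,-45.8,0.005]
pl=[(33,57,-.073,20),(28,-58,.026,14)]
overlay(cv2.imread('pics/scene0.png'),m,q,'pics/ov3.png',(220,150,180,160),4,pl)
import pickle
overlay(cv2.imread('pics/w2.png'),pickle.load(open('w2.pkl','rb')),q,'pics/ov4.png',(100,0,340,260),2.3,pl)
o=bot.get_obs(); print(rows(o,[616,-190,180],-1.566,6))
```

```text
bottle [ 700.12940296 -321.74166561    0.        ] timer [ 574.52152658 -326.60868918    0.        ] timer left [ 565.94320226 -283.89206354    0.        ]
[[[20.4, 23.7, 2.6], [-0.05, -0.08, 0.0]], [[20.4, 23.7, 2.6], [-0.05, -0.08, 0.0]], [[20.4, 23.7, 2.6], [-0.05, -0.08, 0.0]], [[20.4, 23.7, 2.6], [-0.05, -0.08, 0.0]], [[20.4, 23.7, 2.6], [-0.05, -0.08, 0.0]], [[20.4, 23.7, 2.6], [-0.05, -0.08, 0.0]]]
```

View pics/ov3.png

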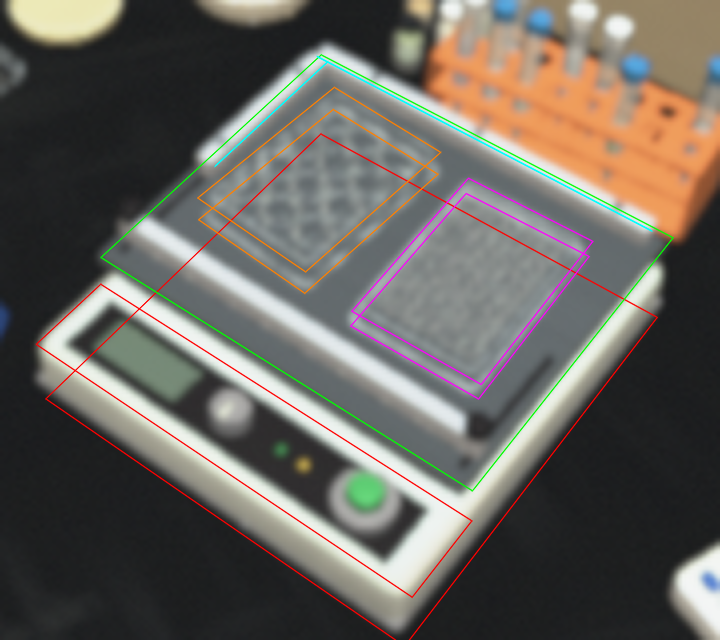

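View pics/ov4.png

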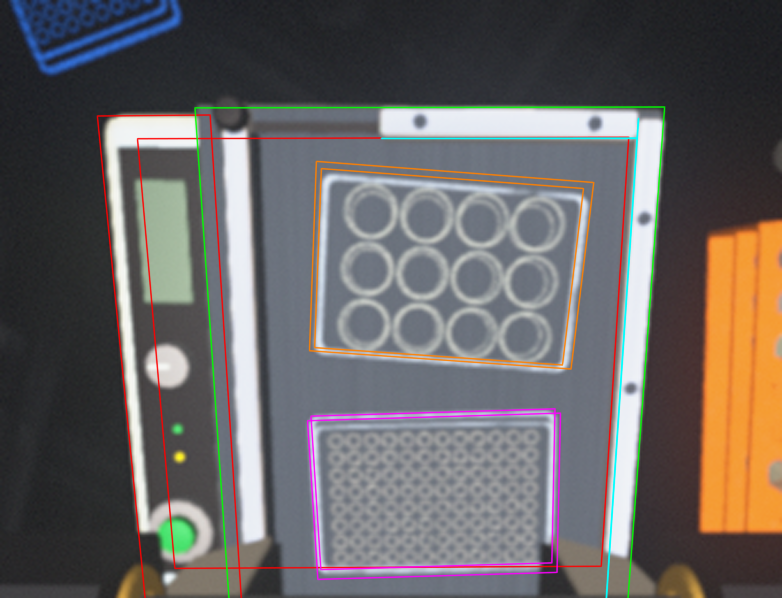

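>>> {"fn": "send_rows", "kwargs": {"moves": [[[20,23,2.6],[-0.3,0,0],60],[[20,23,2.6],[0,0,0],60],[[20,23,2.6],[0,0,0],60],[[20,23,2.6],[0,0,0],60],[[20,23,2.6],[0,0,0],60],[[20,23,2.6],[0,0,0],60],[[0,0,0],[0,0,0],60]]}}

```text
time: 5.15
tool_pos: [616.4, -191.8, 180.8]
tcp_rot: [-1.568, -0.0, -1.574]
contact_force: [-0.1, 0.8, 0.5]
grip_width: 60.0
```

>>> {"fn": "send_rows", "kwargs": {"moves": [[[0,20,0],[0,-0.4,0],60],[[0,20,0],[0,0,0],60],[[0,20,0],[0,0,0],60],[[0,8,0],[0,0,0],60],[[0,0,0],[0,0,0],60]]}}

```text
time: 5.78
tool_pos: [619.5, -189.3, 117.9]
tcp_rot: [-1.56, -0.002, -1.566]
contact_force: [-0.5, 0.2, -0.7]
grip_width: 60.1
```

>>> {"fn": "send_rows", "kwargs": {"moves": [[[-2,6,0],[-0.5,0,0],60],[[-6,0.5,-1],[0,0,0],60],[[-7,0,-1],[0,0,0],60],[[-7,0,0],[0,0,0],60],[[-5,0,0],[0,0,0],60],[[-4,0,0],[0,0,0],60]]}}

```text
time: 6.52
tool_pos: [618.5, -156.0, 113.9]
tcp_rot: [-1.565, -0.004, -1.565]
contact_force: [0.2, 0.0, -0.1]
grip_width: 60.0
```

>>> {"fn": "send_rows", "kwargs": {"moves": [[[-3,1,0],[0,0,0],60],[[-4,0.5,0],[0,0,0],60],[[-4,0,0],[0,0,0],60],[[-4,0,0],[0,0,0],60],[[-4,0,0],[0,0,0],60],[[-4,0,0],[0,0,0],60]]}}

```text
time: 7.28
tool_pos: [618.7, -132.3, 112.5]
tcp_rot: [-1.564, -0.005, -1.566]
contact_force: [-0.2, -1.8, 0.1]
grip_width: 60.2
```

```bash
cat > look.py <<'E'
import sys
from plant import bot,viewer
from h import *
n=sys.argv[1]
o=bot.get_obs(); print(o['tool_pos'].round(1),o['contact_force'].round(2),o['time'])
im=viewer.capture('wrist'); cv2.imwrite('pics/%sw.png'%n,cv2.resize(im[:260,100:440],None,fx=2.3,fy=2.3,interpolation=cv2.INTER_CUBIC))
im=viewer.capture('side'); cv2.imwrite('pics/%ss.png'%n,cv2.resize(im[150:290,190:370],None,fx=4,fy=4,interpolation=cv2.INTER_CUBIC))
E
python3 look.py a
```

```text
[ 618.7 -132.3  112.5] [-0.15 -1.79  0.06] 7.275
```

View pics/aw.png

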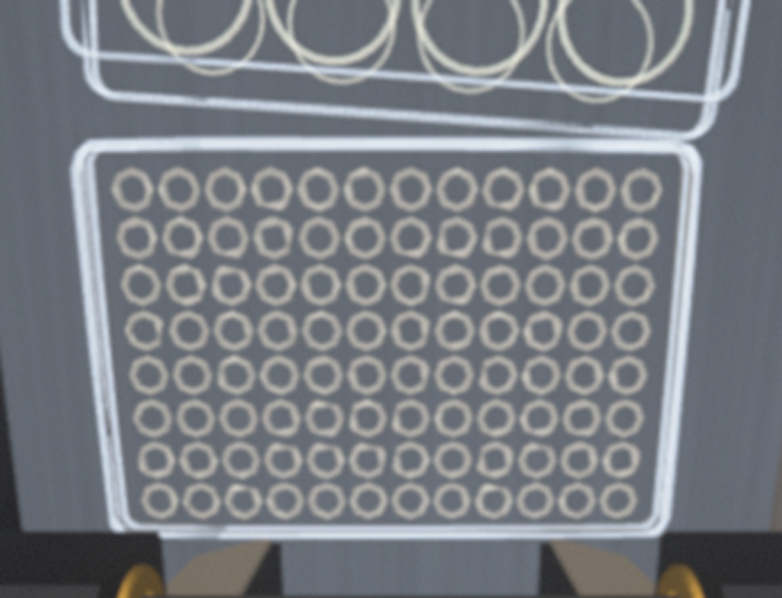

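View pics/as.png

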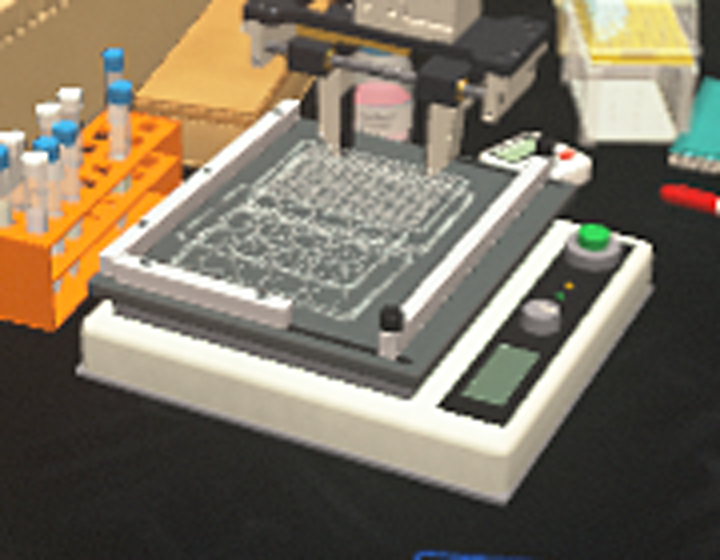

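>>> {"fn": "send_rows", "kwargs": {"moves": [[[-4,0,0],[0,0,0],60],[[-3,0,0],[0,0,0],60],[[-3,0,0],[0,0,0],60],[[-3,0,0],[0,0,0],60],[[-2,0,0],[0,0,0],60]]}}

```text
time: 8.0
tool_pos: [618.6, -116.3, 112.4]
tcp_rot: [-1.564, -0.005, -1.566]
contact_force: [0.5, -1.0, 0.4]
grip_width: 60.1
```

>>> {"fn": "send_rows", "kwargs": {"moves": [[[-1.2,0,0],[0,0,0],60],[[-1,0,0],[0,0,0],60]]}}

```text
time: 8.25
tool_pos: [618.5, -113.9, 112.4]
tcp_rot: [-1.564, -0.005, -1.565]
contact_force: [0.6, -1.5, 1.2]
grip_width: 59.9
```

>>> {"fn": "send_rows", "kwargs": {"moves": [[[-1,0,0],[0,0,0],60]]}}

```text
time: 8.38
tool_pos: [618.5, -112.9, 112.4]
tcp_rot: [-1.564, -0.005, -1.565]
contact_force: [-0.4, -1.3, 1.0]
grip_width: 60.2
```

>>> {"fn": "send_rows", "kwargs": {"moves": [[[-0.7,0,0],[0,0,0],60]]}}

```text
time: 8.5
tool_pos: [618.5, -112.2, 112.4]
tcp_rot: [-1.564, -0.005, -1.565]
contact_force: [0.6, -1.1, 1.4]
grip_width: 59.7
```

```bash
python3 look.py b
```

```text
[ 618.5 -112.2  112.4] [ 0.57 -1.12  1.39] 8.5
```

View pics/bw.png

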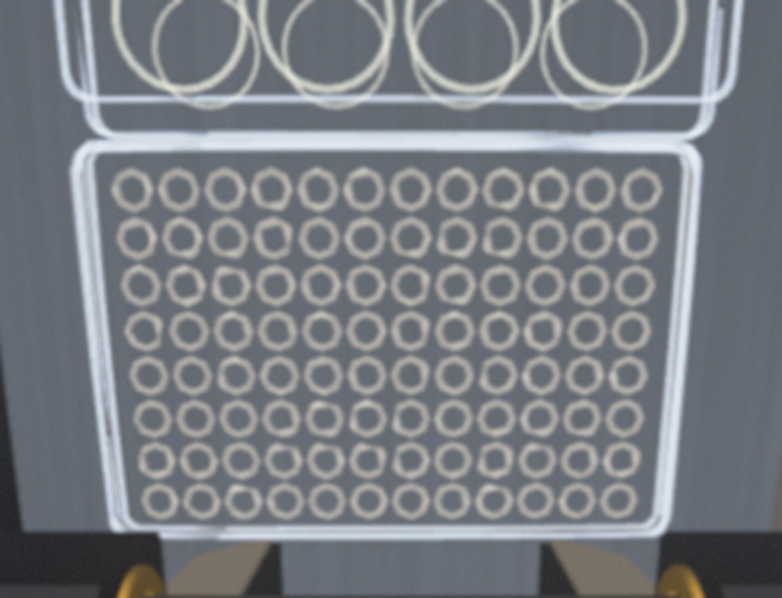

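View pics/bs.png

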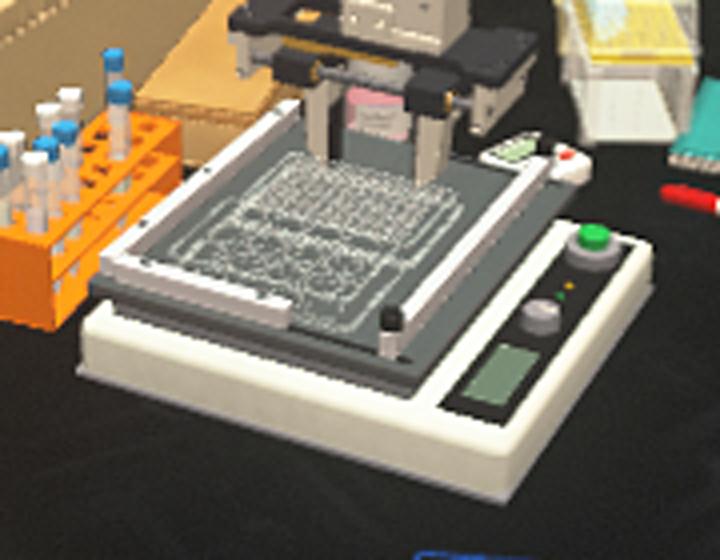

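>>> {"fn": "send_rows", "kwargs": {"moves": [[[-0.8,0,0],[0,0,0],60]]}}

```text
time: 8.72
tool_pos: [618.5, -111.4, 112.4]
tcp_rot: [-1.564, -0.005, -1.566]
contact_force: [0.1, -1.4, 1.1]
grip_width: 60.1
```

>>> {"fn": "send_rows", "kwargs": {"moves": [[[-0.8,0,0],[0,0,0],60]]}}

```text
time: 8.85
tool_pos: [618.5, -111.0, 112.4]
tcp_rot: [-1.564, -0.006, -1.565]
contact_force: [0.1, -4.2, 0.8]
grip_width: 60.2
```

>>> {"fn": "send_rows", "kwargs": {"moves": [[[-0.8,0,0],[0,0,0],60]]}}

```text
time: 8.98
tool_pos: [618.4, -110.9, 112.4]
tcp_rot: [-1.564, -0.007, -1.566]
contact_force: [-1.0, -6.3, -0.1]
grip_width: 60.2
```

>>> {"fn": "send_rows", "kwargs": {"moves": [[[3,0,0],[0,0,0],60],[[8,0,0],[0,0,0],60],[[8,-10,0],[0,0,0],60],[[0,-25,0],[0,0,0],40],[[0,-25,0],[0,0,0],20],[[-10,0,-25],[-0.3,0,0.3],0],[[-17,0,-30],[0,0,0],0],[[-17,0,-30],[0,0,0],0],[[-17,0,-25],[0,0,0],0],[[-12,0,-15],[0,0,0],0],[[0,0,0],[0,0,0],0]]}}

```text
time: 10.35
tool_pos: [490.8, -58.8, 179.5]
tcp_rot: [-1.563, 0.0, -1.569]
contact_force: [0.8, 0.1, -0.6]
grip_width: 0.3
```

```bash
python3 look.py c
```

```text
[490.8 -58.8 179.5] [ 0.78  0.11 -0.56] 10.35
```

View pics/cw.png

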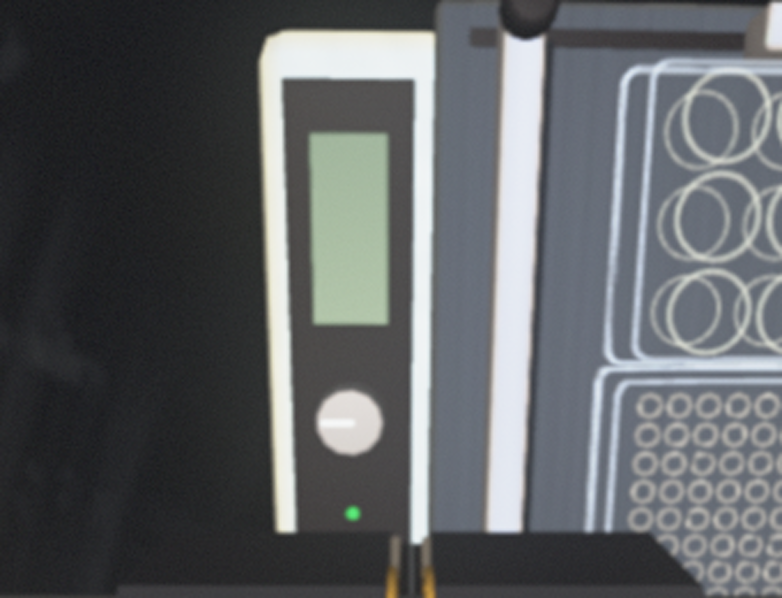

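View pics/cs.png

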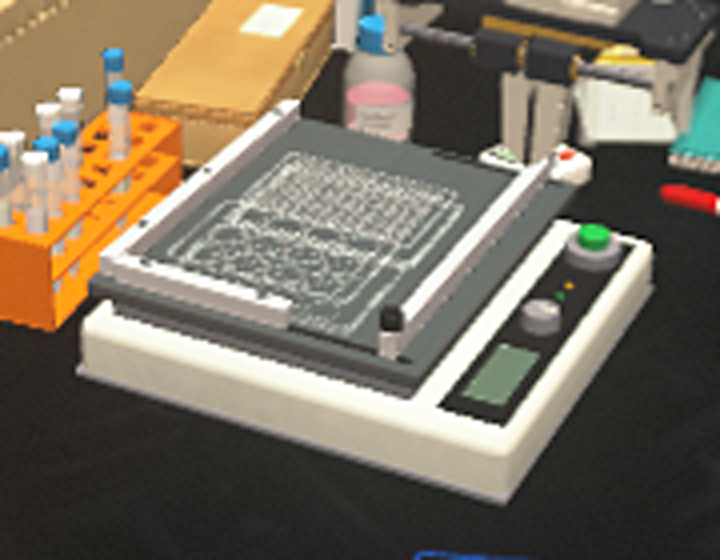

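>>> {"fn": "send_rows", "kwargs": {"moves": [[[-6,15,-10],[-0.4,0,0],0],[[-5,20,-2],[0,0,0],0],[[0,20,0],[0,0,0],0],[[0,10,0],[0,0,0],0],[[0,0,0],[0,0,0],0]]}}

```text
time: 11.08
tool_pos: [485.3, -52.1, 113.4]
tcp_rot: [-1.564, -0.002, -1.572]
contact_force: [0.2, -0.4, 0.3]
grip_width: 0.3
```

>>> {"fn": "send_rows", "kwargs": {"moves": [[[0,0.5,3],[0,0,0],0],[[0,0.5,4],[0,0,0],0],[[0,0,4],[0,0,0],0],[[0,0,4],[0,0,0],0],[[0,0,4],[0,0,0],0],[[0,0,4],[0,0,0],0]]}}

```text
time: 11.82
tool_pos: [509.7, -52.7, 114.0]
tcp_rot: [-1.564, -0.003, -1.572]
contact_force: [-3.0, -0.8, 0.7]
grip_width: 0.1
```

>>> {"fn": "send_rows", "kwargs": {"moves": [[[0,0.5,4],[0,0,0],0],[[0,0.5,4],[0,0,0],0],[[0,0,4],[0,0,0],0],[[0,0,4],[0,0,0],0],[[0,0,3],[0,0,0],0],[[0,0,3],[0,0,0],0]]}}

```text
time: 12.58
tool_pos: [533.2, -52.9, 113.9]
tcp_rot: [-1.564, -0.003, -1.572]
contact_force: [-5.2, -0.1, 4.0]
grip_width: 0.3
```

```bash
python3 look.py d
```

```text
[533.2 -52.9 113.9] [-5.2  -0.1   4.01] 12.575
```

View pics/dw.png

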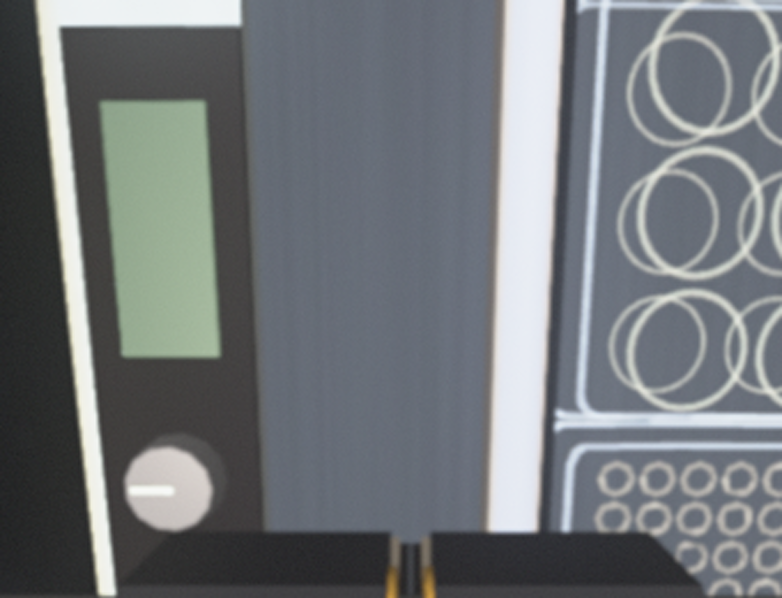

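View pics/ds.png

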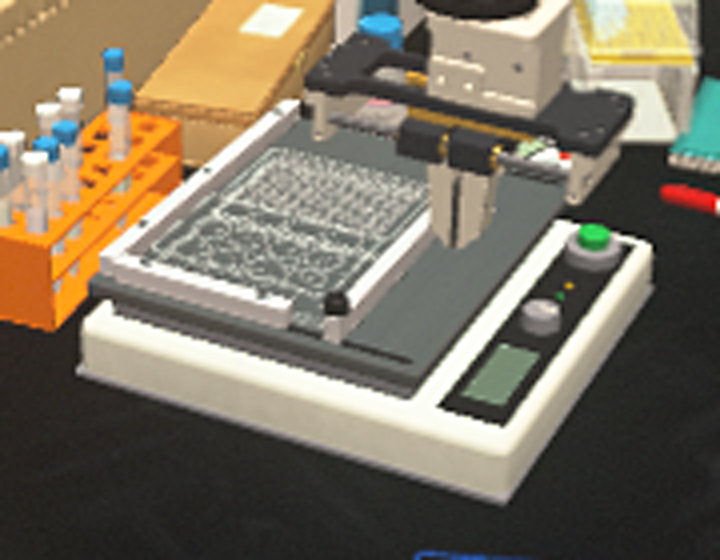

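Bar has reached the plates; both are moving back together. Continuing in smaller steps.

>>> {"fn": "send_rows", "kwargs": {"moves": [[[0,0,3],[0,0,0],0],[[0,0,2.5],[0,0,0],0],[[0,0,2],[0,0,0],0]]}}

```text
time: 13.05
tool_pos: [541.3, -52.9, 113.9]
tcp_rot: [-1.563, -0.003, -1.572]
contact_force: [-4.1, -0.7, 4.2]
grip_width: 0.3
```

>>> {"fn": "send_rows", "kwargs": {"moves": [[[0,0,1.2],[0,0,0],0]]}}

```text
time: 13.18
tool_pos: [542.6, -53.0, 113.9]
tcp_rot: [-1.563, -0.003, -1.572]
contact_force: [-4.7, -1.1, 3.5]
grip_width: 0.5
```

>>> {"fn": "send_rows", "kwargs": {"moves": [[[0,0,1],[0,0,0],0]]}}

```text
time: 13.3
tool_pos: [543.6, -53.0, 113.9]
tcp_rot: [-1.564, -0.003, -1.572]
contact_force: [-4.4, -1.5, 3.3]
grip_width: 0.5
```

>>> {"fn": "send_rows", "kwargs": {"moves": [[[0,0,1],[0,0,0],0]]}}

```text
time: 13.42
tool_pos: [544.7, -52.9, 113.9]
tcp_rot: [-1.564, -0.003, -1.572]
contact_force: [-4.3, -1.1, 2.7]
grip_width: 0.8
```

>>> {"fn": "send_rows", "kwargs": {"moves": [[[0,0,1],[0,0,0],0]]}}

```text
time: 13.55
tool_pos: [545.7, -52.9, 113.9]
tcp_rot: [-1.564, -0.003, -1.572]
contact_force: [-4.3, -1.0, 3.6]
grip_width: 0.4
```

>>> {"fn": "send_rows", "kwargs": {"moves": [[[0,0,0.8],[0,0,0],0]]}}

```text
time: 13.68
tool_pos: [546.6, -53.0, 113.9]
tcp_rot: [-1.564, -0.003, -1.572]
contact_force: [-4.3, -1.1, 3.3]
grip_width: 0.5
```

>>> {"fn": "send_rows", "kwargs": {"moves": [[[0,0,0.8],[0,0,0],0]]}}

```text
time: 13.8
tool_pos: [546.7, -52.9, 113.8]
tcp_rot: [-1.565, -0.003, -1.572]
contact_force: [-8.9, -1.4, 7.1]
grip_width: 0.7
```

>>> {"fn": "send_rows", "kwargs": {"moves": [[[0,0,0.8],[0,0,0],0]]}}

```text
time: 13.92
tool_pos: [546.7, -53.0, 113.8]
tcp_rot: [-1.567, -0.003, -1.572]
contact_force: [-7.9, -1.3, 6.3]
grip_width: 0.2
```

>>> {"fn": "send_rows", "kwargs": {"moves": [[[0,0,0.8],[0,0,0],0]]}}

```text
time: 14.05
tool_pos: [546.7, -53.0, 113.9]
tcp_rot: [-1.569, -0.003, -1.572]
contact_force: [-7.1, -1.7, 5.9]
grip_width: 0.5
```

```bash
python3 look.py e
python3 - <<'E'
from plant import viewer
import cv2
im=viewer.capture('scene'); cv2.imwrite('pics/esc.png',cv2.resize(im[150:310,220:400],None,fx=4,fy=4,interpolation=cv2.INTER_CUBIC))
E
```

```text
[546.7 -53.  113.9] [-7.09 -1.69  5.92] 14.05
```

View pics/es.png

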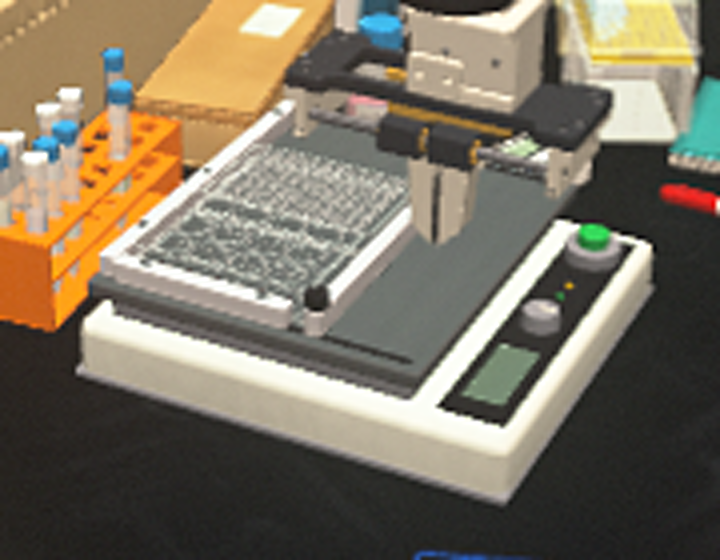

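View pics/esc.png

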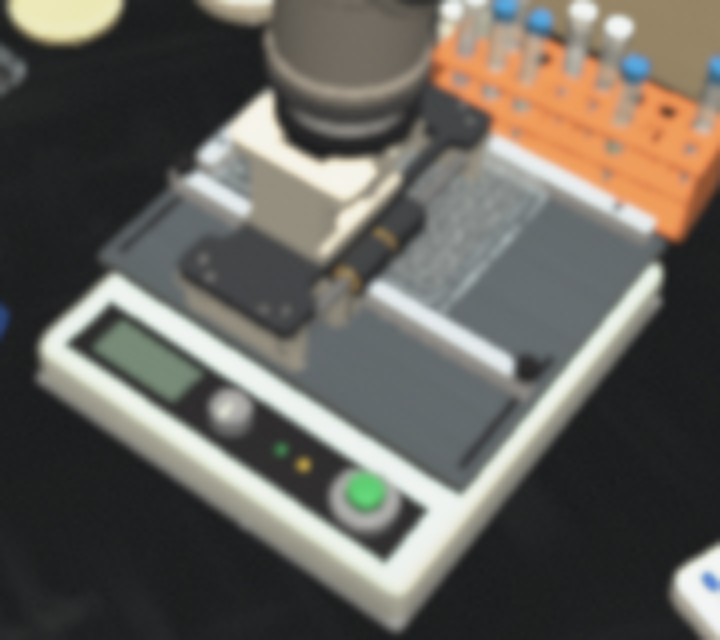

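>>> {"fn": "send_rows", "kwargs": {"moves": [[[0,0,1.5],[0,0,0],0]]}}

```text
time: 14.32
tool_pos: [546.8, -53.0, 113.9]
tcp_rot: [-1.572, -0.003, -1.572]
contact_force: [-10.7, -1.4, 8.4]
grip_width: 0.4
```

>>> {"fn": "send_rows", "kwargs": {"moves": [[[0,0,-3],[0,0,0],0],[[0,0,-8],[0,0,0],0],[[0,-20,-8],[0,0,0],0],[[5,-35,0],[0,0,0],0],[[10,-40,10],[0,0,0],0],[[15,-40,20],[0,0,0],0],[[15,-30,20],[0,0,0],0],[[10,-10,10],[0,0,0],0],[[0,0,0],[0,0,0],0]]}}

```text
time: 15.45
tool_pos: [589.3, -107.7, 293.0]
tcp_rot: [-1.565, -0.001, -1.571]
contact_force: [-0.0, 1.1, -0.9]
grip_width: 0.4
```

Run:
```python
from plant import bot,viewer,spot_point
from h import *
o=bot.get_obs(); print(o['tool_pos'],o['tcp_rot'],o['time'],o['contact_force'])
m=viewer.camera_model('wrist'); im=viewer.capture('wrist'); cv2.imwrite('pics/w3.png',im)
import pickle; pickle.dump(m,open('w3.pkl','wb'))
print([(x['conf'],x['point']) for x in spot_point('wrist','start_top')])
q=[586.1,-45.8,0.005]
overlay(im,m,q,'pics/ov5.png',(100,0,340,260),2.3,[(56,72,0,20),(56,-14,0,14)])
cv2.imwrite('pics/w3c.png',cv2.resize(im[:260,100:440],None,fx=2.3,fy=2.3,interpolation=cv2.INTER_CUBIC))
```

```text
[ 589.30436538 -107.70517708  292.96474962] [-1.56523831e+00 -1.17026283e-03 -1.57061947e+00] 15.45 [-0.01827767  1.13634732 -0.90728353]
[(0.86, [173.1, 204.6])]
```

View pics/w3c.png

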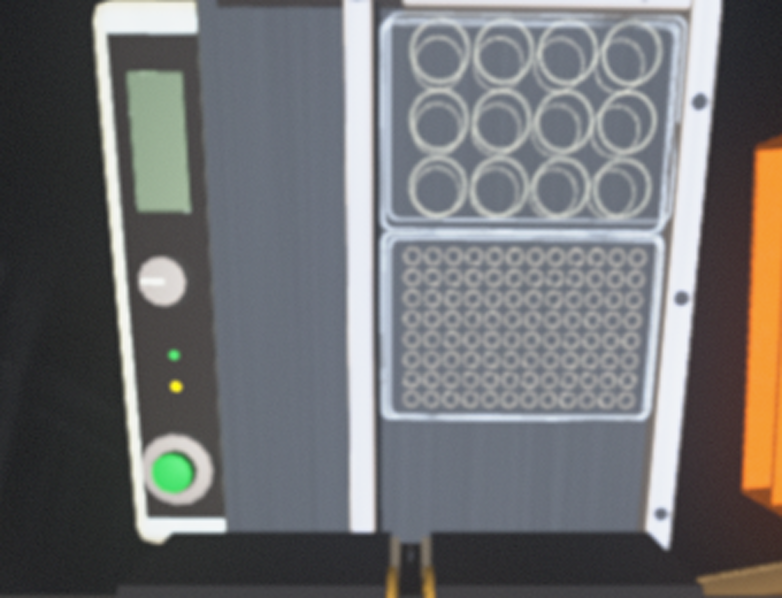

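View pics/ov5.png

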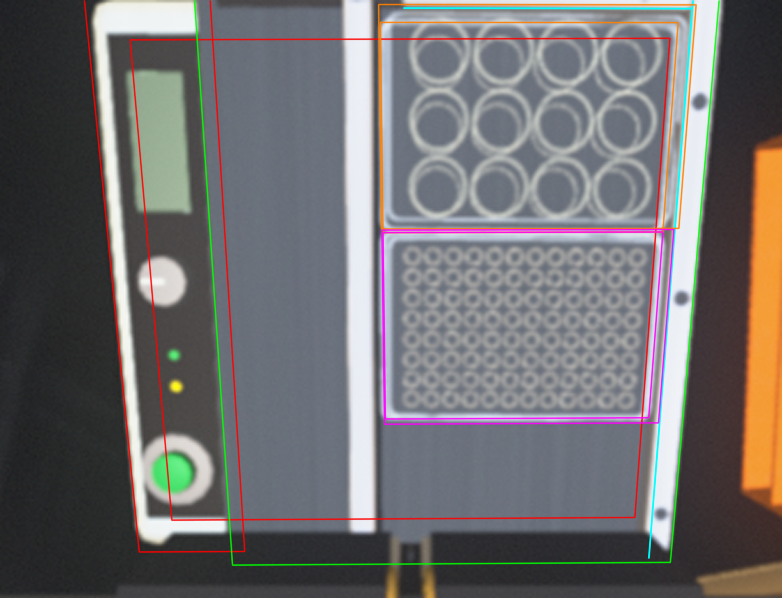

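Run:
```python
import pickle
from plant import viewer,bot
from h import *
obs=[]
def green(im,box):
    h=cv2.cvtColor(im,cv2.COLOR_BGR2HSV); k=cv2.inRange(h,(50,120,90),(75,255,255))
    n,l,s,c=cv2.connectedComponentsWithStats(k)
    x0,y0,x1,y1=box
    best=[(s[i,4],c[i],s[i,:4]) for i in range(1,n) if x0<c[i][0]<x1 and y0<c[i][1]<y1]
    return max(best,key=lambda t:t[0])
for n in ('w1','w2','w3'):
    m=pickle.load(open(n+'.pkl','rb'));im=cv2.imread(f'pics/{n}.png')
    a,c,b=green(im,(140,100,210,260));print(n,a,c,b);obs.append((m,c))
for n,b in (('scene',(290,255,330,290)),('side',(325,195,350,225))):
    a,c,bb=green(cv2.imread(f'pics/{n}0.png'),b);print(n,a,c,bb);obs.append((viewer.camera_model(n),c))
def tri(ob):
    A=np.zeros((3,3));bv=np.zeros(3)
    for m,c in ob:
        o,d=ray(m,c);d/=np.linalg.norm(d);P=np.eye(3)-np.outer(d,d);A+=P;bv+=P@o
    return np.linalg.solve(A,bv).round(1)
print(tri(obs),tri(obs[:3]),tri(obs[3:]))
for z in (60,65,70):print(z,[onz(m,c,z)[:2].round(1) for m,c in obs])
```

```text
w1 205 [173.30243902 165.58536585] [166 158  16  16]
w2 188 [176.2606383  232.34574468] [169 225  16  15]
w3 230 [174.73913043 204.9826087 ] [167 197  17  17]
scene 41 [310.97560976 272.58536585] [308 269   7   8]
side 41 [338.02439024 208.6097561 ] [335 206   8   7]
[ 469.7 -131.8   73.5] [ 470.1 -132.1   75.2] [ 469.6 -130.5   73.4]
60 [array([ 465.4, -133.9]), array([ 464.9, -137.3]), array([ 465. , -135.8]), array([ 477.1, -126.2]), array([ 476. , -152.9])]
65 [array([ 467. , -133.3]), array([ 466.6, -135.6]), array([ 466.7, -134.6]), array([ 474.5, -127.8]), array([ 473.4, -144.4])]
70 [array([ 468.6, -132.7]), array([ 468.3, -133.9]), array([ 468.4, -133.3]), array([ 471.9, -129.4]), array([ 470.9, -135.8])]
```

>>> {"fn": "send_rows", "kwargs": {"moves": [[[4,5,-25],[-0.3,0,0],0],[[5,15,-35],[0,0,0],0],[[5,25,-35],[0,0,0],0],[[5,35,-22],[0,0,0],0],[[5,35,-5],[0,0,0],0],[[0,30,0],[0,0,0],0],[[0,15,0],[0,0,0],0],[[0,0,0],[0,0,0],0]]}}

```text
time: 16.55
tool_pos: [453.9, -124.2, 122.1]
tcp_rot: [-1.582, 0.006, -1.566]
contact_force: [-0.1, 0.9, -0.4]
grip_width: 0.1
```

>>> {"fn": "send_rows", "kwargs": {"moves": [[[5,0,8],[0.6,0,0],0],[[3,4,5],[0,0,0],0],[[0,8,0],[0,0,0],0],[[0,3,0],[0,0,0],0]]}}

```text
time: 17.05
tool_pos: [468.7, -132.5, 107.7]
tcp_rot: [-1.568, 0.004, -1.565]
contact_force: [0.1, -0.6, -0.1]
grip_width: 0.3
```

>>> {"fn": "send_rows", "kwargs": {"moves": [[[0,3,0],[0,0,0],0],[[0,3,0],[0,0,0],0],[[0,2,0],[0,0,0],0]]}}

```text
time: 17.42
tool_pos: [468.6, -132.4, 99.1]
tcp_rot: [-1.568, 0.004, -1.565]
contact_force: [0.5, -0.8, 2.1]
grip_width: 0.4
```

```bash
python3 look.py f
```

```text
[ 468.6 -132.4   99.1] [ 0.54 -0.81  2.14] 17.425
```

View pics/fs.png

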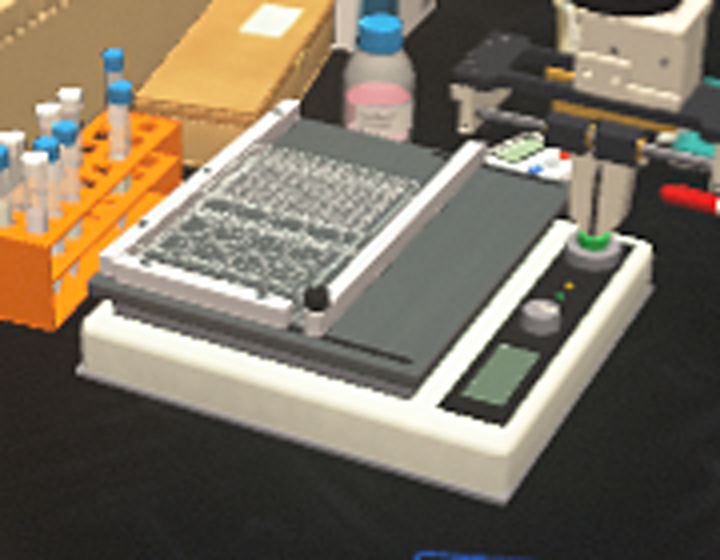

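>>> {"fn": "send_rows", "kwargs": {"moves": [[[0,1.5,0],[0,0,0],0],[[0,1.2,0],[0,0,0],0]]}}

```text
time: 17.77
tool_pos: [468.6, -132.4, 96.7]
tcp_rot: [-1.568, 0.004, -1.565]
contact_force: [-1.4, -0.3, 2.6]
grip_width: 0.8
```

>>> {"fn": "send_rows", "kwargs": {"moves": [[[0,1,0],[0,0,0],0]]}}

```text
time: 17.9
tool_pos: [468.6, -132.4, 95.8]
tcp_rot: [-1.568, 0.004, -1.565]
contact_force: [-0.5, 1.4, 2.9]
grip_width: 0.2
```

>>> {"fn": "send_rows", "kwargs": {"moves": [[[0,1,0],[0,0,0],0]]}}

```text
time: 18.02
tool_pos: [468.6, -132.4, 94.9]
tcp_rot: [-1.568, 0.004, -1.565]
contact_force: [-1.1, 0.6, 3.1]
grip_width: 0.9
```

>>> {"fn": "send_rows", "kwargs": {"moves": [[[0,1,0],[0,0,0],0]]}}

```text
time: 18.15
tool_pos: [468.7, -132.4, 94.1]
tcp_rot: [-1.567, 0.004, -1.565]
contact_force: [-3.2, 0.3, 11.6]
grip_width: 0.3
```

>>> {"fn": "send_rows", "kwargs": {"moves": [[[0,1,0],[0,0,0],0]]}}

```text
time: 18.27
tool_pos: [468.7, -132.4, 93.9]
tcp_rot: [-1.567, 0.004, -1.565]
contact_force: [-5.1, 2.6, 18.2]
grip_width: 0.3
```

>>> {"fn": "send_rows", "kwargs": {"moves": [[[0,1,0],[0,0,0],0]]}}

```text
time: 18.4
tool_pos: [468.7, -132.4, 94.0]
tcp_rot: [-1.567, 0.003, -1.565]
contact_force: [-4.3, 1.6, 15.5]
grip_width: 0.5
```

>>> {"fn": "send_rows", "kwargs": {"moves": [[[0,-4,0],[0,0,0],0],[[0,-10,0],[0,0,0],0],[[0,-25,0],[0,0,0],0],[[0,-40,5],[0,0,0],0],[[-5,-40,30],[0,0,0],0],[[-5,-35,40],[0,0,0],0],[[0,-20,30],[0,0,0],0],[[0,-5,10],[0,0,0],0],[[0,0,0],[0,0,0],0]]}}

```text
time: 19.52
tool_pos: [585.9, -121.8, 280.9]
tcp_rot: [-1.566, 0.004, -1.566]
contact_force: [0.0, 0.1, 0.3]
grip_width: 0.3
```

```bash
python3 look.py g;  python3 - <<'E'
from plant import viewer
import cv2
im=viewer.capture('scene'); cv2.imwrite('pics/gsc.png',im)
im=viewer.capture('side'); cv2.imwrite('pics/gsd.png',im)
E
```

```text
[ 585.9 -121.8  280.9] [0.   0.14 0.27] 19.525
```

View pics/gw.png

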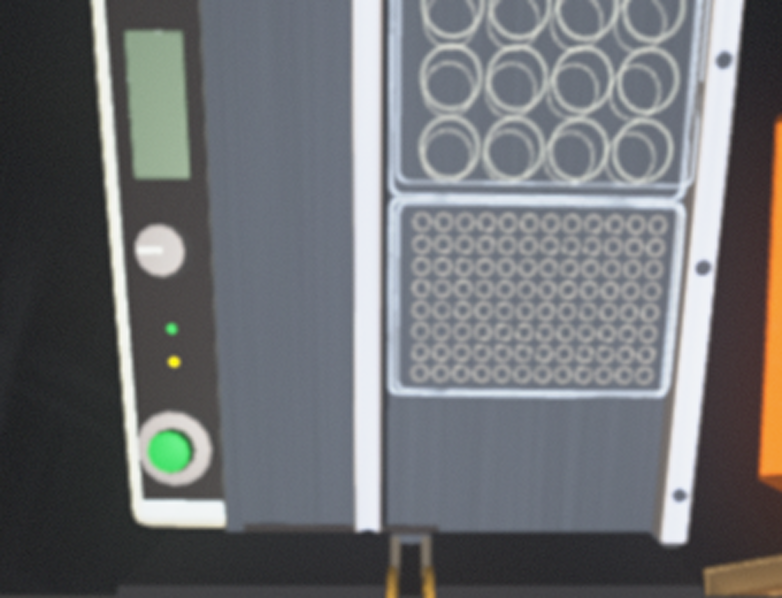

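View pics/gsd.png

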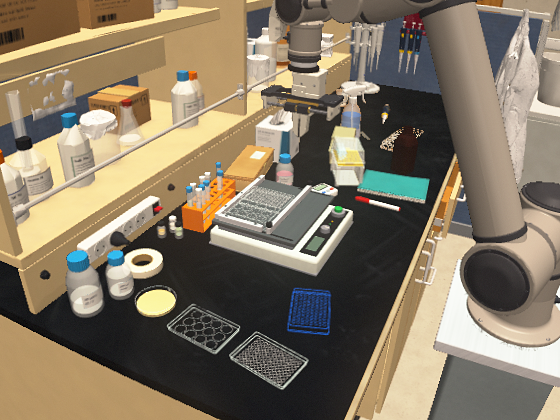

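>>> {"fn": "send_rows", "kwargs": {"moves": [[[-20,15,15],[0,0,0],0],[[-25,25,15],[0,0,0],0],[[-25,25,15],[0,0,0],0],[[-15,10,5],[0,0,0],0],[[0,0,0],[0,0,0],0]]}}

```text
time: 20.35
tool_pos: [633.2, -35.8, 203.7]
tcp_rot: [-1.57, 0.004, -1.569]
contact_force: [-0.4, 0.9, -0.6]
grip_width: 0.5
```

```bash
python3 look.py i
```

```text
[633.2 -35.8 203.7] [-0.42  0.93 -0.62] 20.35
```

View pics/iw.png

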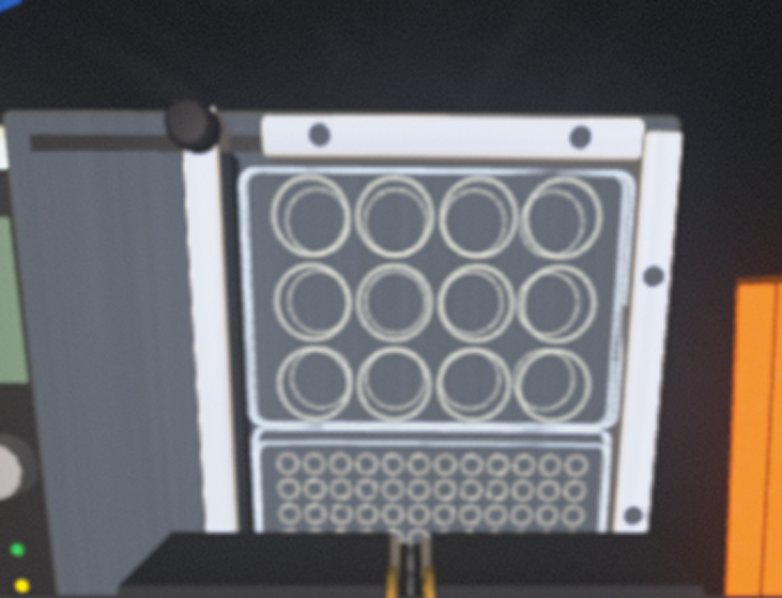

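Run:
```python
from plant import bot,viewer
from h import *
m=viewer.camera_model('wrist'); im=viewer.capture('wrist'); cv2.imwrite('pics/w4.png',im)
import pickle; pickle.dump(m,open('w4.pkl','wb'))
# crop px to (col,row)
c=lambda x,y:(x/2.3+100,y/2.3)
print('stop top',[onz(m,c(*u),101)[:2].round(1) for u in [(270,157),(630,159)]])
print('rail top',[onz(m,c(*u),101)[:2].round(1) for u in [(642,170),(617,510)]])
box=(190,50,200,150)
x0,y0,w,h=box
cv2.imwrite('pics/w4c.png',cv2.resize(im[y0:y0+h,x0:x0+w],None,fx=4,fy=4,interpolation=cv2.INTER_CUBIC))
```

```text
stop top [array([590.5,  68.6]), array([703. ,  68.3])]
rail top [array([707. ,  65.1]), array([706.8, -46.3])]
```

View pics/w4c.png

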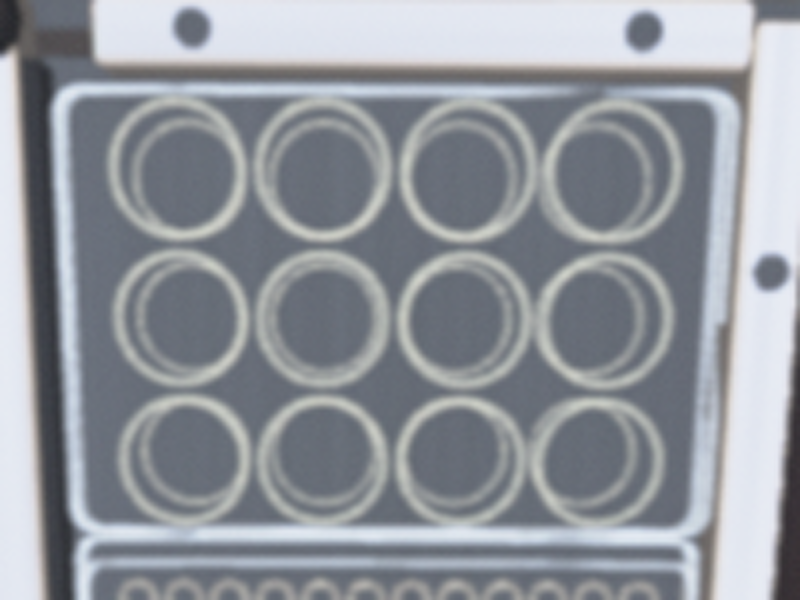

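Run:
```python
import pickle
from h import *
m=pickle.load(open('w4.pkl','rb'))
c=lambda x,y:(190+(x-1.5)/4,50+(y-1.5)/4)
for n,u in dict(left_outer=(400,83),left_inner=(400,98),stop=(400,66),right_outer=(400,545),right_in=(400,530),l96_line=(400,562),back_outer_hi=(740,110),back_outer_lo=(722,400),rail_hi=(755,110),rail_lo=(732,400),front_outer_hi=(52,150),front_lo=(68,400)).items():
    print(n,[(z,onz(m,c(*u),z)[:2].round(1).tolist()) for z in (86,101,105)])
```

```text
left_outer [(86, [642.9, 69.7]), (101, [642.3, 67.2]), (105, [642.2, 66.6])]
left_inner [(86, [642.9, 67.0]), (101, [642.4, 64.7]), (105, [642.2, 64.1])]
stop [(86, [642.9, 72.7]), (101, [642.3, 70.1]), (105, [642.2, 69.4])]
right_outer [(86, [643.7, -19.8]), (101, [643.1, -17.0]), (105, [643.0, -16.3])]
right_in [(86, [643.7, -16.6]), (101, [643.1, -14.1]), (105, [642.9, -13.4])]
l96_line [(86, [643.8, -23.4]), (101, [643.1, -20.4]), (105, [643.0, -19.6])]
back_outer_hi [(86, [708.3, 65.1]), (101, [703.9, 62.9]), (105, [702.7, 62.3])]
back_outer_lo [(86, [708.6, 10.0]), (101, [704.2, 11.0]), (105, [703.0, 11.3])]
rail_hi [(86, [711.2, 65.1]), (101, [706.6, 62.9]), (105, [705.4, 62.3])]
rail_lo [(86, [710.7, 10.0]), (101, [706.1, 11.0]), (105, [704.9, 11.3])]
front_outer_hi [(86, [575.8, 57.6]), (101, [579.2, 55.9]), (105, [580.1, 55.4])]
front_lo [(86, [576.4, 10.0]), (101, [579.7, 11.0]), (105, [580.6, 11.2])]
```

Run:
```python
from plant import bot
o=bot.get_obs(); print(o['tool_pos'],o['contact_force'],o['dq'].round(3),o['time'])
print(bot.close_job())
```

```text
[633.68617342 -37.37895266 205.32663781] [ 0.65086238 -0.18356725 -0.4552544 ] [-0.006 -0.005 -0.005  0.003 -0.003  0.003] 20.5
the job is handed in; nothing more can be done
None
```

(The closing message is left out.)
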